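Fold the wooden rule and put it away

ROBOT

A 6-joint arm with a two-finger parallel gripper is mounted at the origin on the work surface. World frame = base frame: x ahead of the robot, y to its left, z up, the work surface at z = 0. Lengths are in m, angles in rad, forces in N, time in s.
With the tool pointing down it reaches from about 0.375 to 0.9 m from the base axis. Payload 3.1 kg.
Tool frame: the origin (TCP) lies on the centre line of the jaws, within the pads' length; the fingertips stand robot.tip_reach ahead of it and the grasp point (between the pads) lies 8 mm behind it (robot.tip_reach is the distance from the TCP to the fingertips, in m); z points along the fingers, y is the line along which they close (so a half turn about z gives the same grasp; the last joint's range is limited). The gripper opens to 87 mm and grips with 3 to 60 N. Pads are 19 mm wide; open, the fingers measure 117 mm over their backs; the gripper's body (75 mm by 190 mm) begins 51 mm behind the grasp point.
Start: joints at [1.01, 0.527, 1.433, -0, 1.181, -0.178], TCP at [0.233, 0.58, 0.208] pointing down, gripper open.
Joint ranges: [-3.08, 3.08], [-0.75, 2.2], [0.22, 2.44], [-1.43, 4.57], [0, 2.65], [-2.85, 2.85]. Speed limits (rad/s): [2.79, 2.79, 3.14, 3.14, 3.14, 3.14].

INTERFACE

Orientations are given as a unit quaternion [x, y, z, w].
In Python, from rig import robot gives the robot as it stands.
- The arm moves only by the tool jog_arm, never from a script. Its argument "motion" is one flat list of numbers, 7 for each row, row after row: the shift along the tool's x, y, z scaled (see below), then the turn, a rotation vector about the tool's x, y, z scaled (see below), then the gripper's target within -1 to 1 (shut at 1, half-way at 0, fully open at -1). In form: [x, y, z, rx, ry, rz, hand, x, y, z, rx, ry, rz, hand, ...]. A call has 1 to 12 rows; each row shifts and turns the commanded pose from where the row before left it, along the tool's axes as they then stand; what a row does not reach is not made up. The controller multiplies each number of a shift by 4 cm and each number of a turn by 4 degrees. A row lasts 1/8 s, in which the tool goes at most 62.5 mm and 10.7 degrees, less where a joint would pass 70% of its speed; a pose out of reach is approached as far as the arm can. A call with a number of a shift or a turn outside -1 to 1 is refused whole. A call with a gripper value outside its range is refused whole. The fingers move at their own pace and stop on an object; "grip_force" is the grip in N (left out, the last holds). Time passes only in rows, so rows that do not move let the fingers close. It gives the time, the measured TCP pose, the force, the opening and the grip force at its end, in the units of the state.
- robot.get_obs(): the state, without advancing time (a new reading comes with each control period).
- robot.camera(name): name is "scene" or "side" or "wrist"; returns the picture (400x640x3 uint8, blue, green, red); there is no depth.
- robot.calibration(name): a dict with "fx", "fy", "cx", "cy" (pixels), "R" (3x3) and "t" (3): a world point X has camera coordinates R X + t; the wrist camera has in their place "T_tool_cam" (4x4, takes a point from camera to tool coordinates, whose origin is the TCP and whose axes are the flange's). Camera axes: x right, y down, z forward; pixel columns grow to the right and rows downward; lengths in m; the calibration is good to about 2 mm. The wrist camera is an equidistant fisheye: a pixel r from the principal point sees the ray r / f radians off the axis. A picture is of the moment at which its call begins: read the wrist's pose just before it. calibration takes no time and is no camera call.
- robot.hand_in(): hands the job in; it is judged then, once.
The state is a dict: "time": time; "q": joint angles; "joint_velocities": joint speeds; "joint_torque": joint torques, N m; "position": TCP position; "tool_rot": TCP orientation; "ft_force": force on the tool from outside, world axes, zero at the start; "moment": the same for the moment, N m; "grip_width": finger opening in m; "grip_force": force on a finger pad.
Only numpy, scipy, OpenCV 4.12 (cv2) and the standard library are available. Lean on these libraries where they do the work, as an engineer would, in place of code of your own. Each camera call takes 0.05 s, during which the arm holds its last target. There are 200 camera calls.

TASK

The wooden folding rule lies open in a V on the studio table. Fold its two legs together until it is shut, then lay it gently, flat and right way up, in the empty wide trough of the dark wooden case, beside the dividers that are already put away there. Do not let it drop from a height.

Things in the scene. Friction and masses are not known exactly. Their poses are not given: they have to be found in the camera images.
- rule: Folding rule, 0.14 kg: two pale wooden legs with ticks and brass tips, each 180 mm long from the hinge pin, 15 wide, 14 thick; upright pin in a round brass knuckle, radius 15. Shut: 195 x 30 x 14. Origin: underside centre of the shut rule, on the first leg's inner edge; x runs from hinge (pin at x = -82.5, y = 0) to tip (97.5); first leg at y -15 to 0; z up. Flat on the table; slides easily.
- rule_leg (a joint): Angle of the second leg from the first about the pin, rad: 0 = shut (a stop; leg at y 0 to 15 mm), growing as it swings to +y. Starts 0.42 to 0.60; stays where left (friction 0.015 N m). Two fingers closing on the outer edges of both legs squeeze it shut: 45 mm from the pin along the V's middle these are 50 to 59 mm apart at the start, 30 shut.
- trough (a point): Floor centre of the empty trough in the open dark wooden case (fixed; left or right on the table). Trough 230 mm long (x) by 90 wide (y), grey floor 6 above the table, walls 8 thick, rims 16 above the floor; z up. Case 246 x 159 over all; on the +y side a narrower trough, 45 wide, holds folded steel dividers below the rims. Either end of the rule may be foremost. Clutter near by is under 65 high.
Things that resemble listed ones, but are neither listed nor needed, are in the scene too. What is shaped like the rule but blue or red is not meant.

How it is judged:
By the outcome, as a careful person would: the job done as asked, in the order asked, and still so for the second after the job is handed in, with the robot touching nothing.
It also fails if it takes over 37 s, if anything falls off the work surface, if the arm or the gripper's body presses on something with over 40 N, if the wrist force passes 120 N, or if a joint passes its speed limit or range.

## Working session

There is one attempt and no reset: what is moved stays moved. The work goes in short steps, Python scripts to look and compute and a tool call to move; the robot and the scene stay as the last step left them, time stands still between calls to the robot, and variables do not carry over. Pictures are saved under pics/ and viewed, at most 13 in all, crops included, and the job is handed in when it is done.

Besides the shell and the picture viewer there is one more tool, called after "Call:" by a JSON object that holds its "fn" and its "kwargs", one argument or row to a line. jog_arm: Moves the arm, as the interface text tells. Shifts and turns lie within -1 to 1; 1 stands for 4 cm of shift or 4 degrees of turn. Its arguments: {"type":"object","properties":{"motion":{"type":"array","items":{"type":"number"}},"grip_force":{"type":"number"}},"required":["motion"]}

```bash
mkdir -p pics; ls; python3 - <<'E'
from rig import robot
import cv2
o=robot.get_obs();print(o['time'],o['position'],o['tool_rot'],o['grip_width'],robot.tip_reach)
for n in('scene','side','wrist'):
    cv2.imwrite(f'pics/{n}0.png',robot.camera(n))
    print(n,robot.calibration(n))
E
```

```text
pics
0.0 [0.23241377 0.5793431  0.20727125] [ 1.89733078e-01  9.81835107e-01 -1.01609852e-03 -3.86638190e-04] 0.086596400243057 0.011
scene {'fx': 476.97443602500033, 'fy': 476.97443602500033, 'cx': 320.6128180762531, 'cy': 208.20900454369706, 'R': array([[-0.13353796,  0.99103291,  0.00462384],
       [ 0.56305732,  0.07970768, -0.82256497],
       [-0.81555752, -0.10724017, -0.56865234]]), 't': array([-0.00522515, -0.1912279 ,  1.61208004])}
side {'fx': 417.0515118769919, 'fy': 417.0515118769919, 'cx': 312.0254403333112, 'cy': 197.2329790464635, 'R': array([[ 0.8681    , -0.49635054, -0.00620746],
       [-0.35267864, -0.60792631, -0.71136726],
       [ 0.34931384,  0.61972716, -0.70279306]]), 't': array([-0.34220084,  0.18360088,  0.84219376])}
wrist {'fx': 309.70691628693146, 'fy': 309.70691628693146, 'cx': 312.39166351720235, 'cy': 199.46367968566406, 'T_tool_cam': array([[ 1.22084663e-03, -9.69901101e-01, -2.43496126e-01,
         6.57125130e-02],
       [ 9.99999213e-01,  1.11345880e-03,  5.78657073e-04,
         8.75570128e-05],
       [-2.90117229e-04, -2.43496641e-01,  9.69901697e-01,
        -1.74904682e-01],
       [ 0.00000000e+00,  0.00000000e+00,  0.00000000e+00,
         1.00000000e+00]])}
```

View pics/scene0.png

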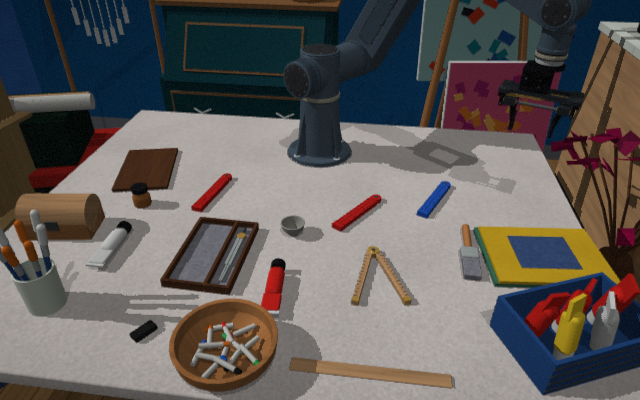

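View pics/wrist0.png

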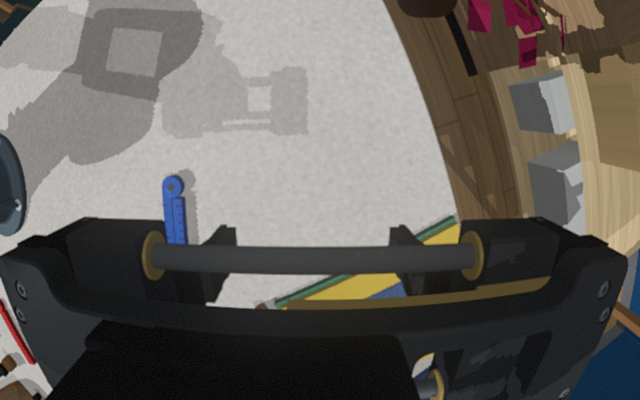

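The scene view shows the rule's pin near (373,250), with its tips near (357,300) and (408,300). The case corners are near (204,218), (258,221), (218,291) and (165,282). I'll enlarge this area to read them more closely.

```bash
cat > h.py <<'E'
import numpy as np, cv2
from rig import robot
from scipy.spatial.transform import Rotation as Ro
def pix(name,uv,z,obs=None):
    c=robot.calibration(name);d=(np.array(uv,float)-[c['cx'],c['cy']])/c['fx']
    if name=='wrist':
        r=np.linalg.norm(d);dc=np.r_[np.sin(r)*d/r,np.cos(r)]
        T=c['T_tool_cam'];R=Ro.from_quat(obs['tool_rot']).as_matrix()
        o=obs['position']+R@T[:3,3];w=R@T[:3,:3]@dc
    else:
        o=-c['R'].T@c['t'];w=c['R'].T@np.r_[d,1]
    return o+w*(z-o[2])/w[2]
E
python3 - <<'E'
import cv2
i=cv2.imread('pics/scene0.png')
cv2.imwrite('pics/crop.png',cv2.resize(i[205:310,155:420],None,fx=3,fy=3,interpolation=cv2.INTER_CUBIC))
E
```

```text
(no output)
```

View pics/crop.png

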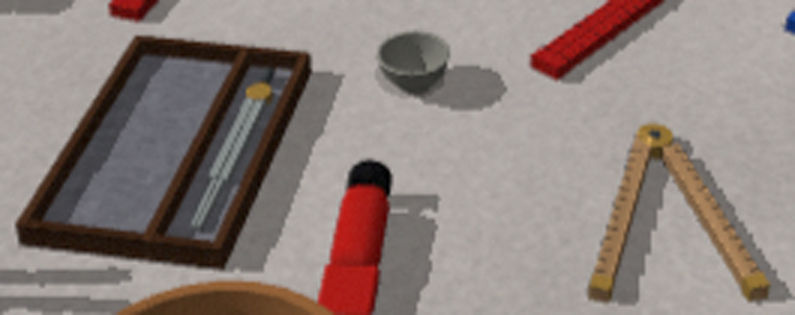

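Positions in the 3x crop: pin (654,135), leg tips (600,281) and (760,285). Case rim corners are (137,38), (310,54), (222,247) and (19,228), with the dividers on the right (+y) side.

```bash
python3 - <<'E'
from h import *
P=lambda u,v,z:pix('scene',(155+u/3-.3,205+v/3-.3),z)
p,a,b=P(654,135,.014),P(600,281,.014),P(760,285,.014)
C=np.array([P(*c,.022) for c in((137,38),(310,54),(222,247),(19,228))])
print('pin',p,'a',a,'b',b,np.linalg.norm(a-p),np.linalg.norm(b-p))
f=lambda v:np.arctan2(v[1],v[0])
print('ang',f(a-p),f(b-p),'mid',(f(a-p)+f(b-p))/2)
print(C,C.mean(0));x=(C[3]-C[0]+C[2]-C[1]);print('case ang',f(x),np.linalg.norm(x)/2,np.linalg.norm(C[1]-C[0]))
o=robot.get_obs();R=Ro.from_quat(o['tool_rot']).as_matrix();print(R)
E
```

```text
pin [0.51143536 0.20252658 0.014     ] a [0.68156324 0.17131292 0.014     ] b [0.6696582  0.28544132 0.014     ] 0.17296759829700703 0.17863180549504531
ang -0.1814536698387167 0.4826923541122187 mid 0.15061934213675102
[[ 0.45072116 -0.25443307  0.022     ]
 [ 0.45261427 -0.09813046  0.022     ]
 [ 0.69337814 -0.10465222  0.022     ]
 [ 0.69478756 -0.25930856  0.022     ]] [ 0.57287528 -0.17913108  0.022     ]
case ang -0.023503380447339035 0.24248210096300585 0.15631406933459388
[[-9.28007218e-01  3.72561175e-01 -8.79826021e-04]
 [ 3.72562104e-01  9.28006168e-01 -1.42479789e-03]
 [ 2.85659600e-04 -1.65001256e-03 -9.99998598e-01]]
```

Call:
{"fn": "jog_arm", "kwargs": {
  "motion": [-0.94,-0.45,0.22,0,0,0,-1,-0.94,-0.45,0.22,0,0,0,-1,-0.94,-0.45,0.22,0,0,0,-1,-0.94,-0.45,0.22,0,0,0,-1,-0.94,-0.45,0.22,0,0,0,-1,-0.94,-0.45,0.22,0,0,0,-1,-0.94,-0.45,0.22,0,0,0,-1,-0.94,-0.45,0.22,0,0,0,-1,-0.94,-0.45,0.22,0,0,0,-1,-0.94,-0.45,0.22,0,0,0,-1,-0.94,-0.45,0.22,0,0,0,-1,-0.94,-0.45,0.22,0,0,0,-1],
  "grip_force": 20
}}

```text
time: 1.65
position: [0.5718, 0.2103, 0.1021]
tool_rot: [0.19, 0.982, -0.0, -0.0]
ft_force: [0.2, -0.0, -1.2]
grip_width: 0.0872
grip_force: 0.0
```

Call:
{"fn": "jog_arm", "kwargs": {
  "motion": [0,0,0,0,0,-0.95,-1,0,0,0,0,0,-0.95,-1,0,0,0,0,0,-0.95,-1,0,0,0,0,0,-0.95,-1,0,0,0,0,0,-0.95,-1,0,0,0,0,0,-0.95,-1,0,0,0,0,0,-0.95,-1,0,0,0,0,0,-0.95,-1,0,0,0,0,0,0,-1]
}}

```text
time: 2.78
position: [0.5709, 0.2114, 0.1024]
tool_rot: [-0.074, 0.997, -0.0, -0.0]
ft_force: [0.1, -0.2, 0.5]
grip_width: 0.0869
grip_force: 0.0
```

```bash
python3 - <<'E'
from h import *
o=robot.get_obs();print(o['time'],o['position'],Ro.from_quat(o['tool_rot']).as_matrix(),o['q'],o['ft_force'])
cv2.imwrite('pics/w1.png',robot.camera('wrist'))
E
```

```text
2.775 [0.57089043 0.21138181 0.10238792] [[-9.89077996e-01 -1.47392152e-01 -5.21529594e-04]
 [-1.47392128e-01  9.89078133e-01 -8.45974722e-05]
 [ 5.28302521e-04 -6.80414138e-06 -9.99999860e-01]] [ 1.71250383e-01  6.39172824e-01  1.56568094e+00  6.84443311e-06
  9.37267206e-01 -1.54748110e+00] [ 0.06916347 -0.18998855  0.54405321]
```

View pics/w1.png

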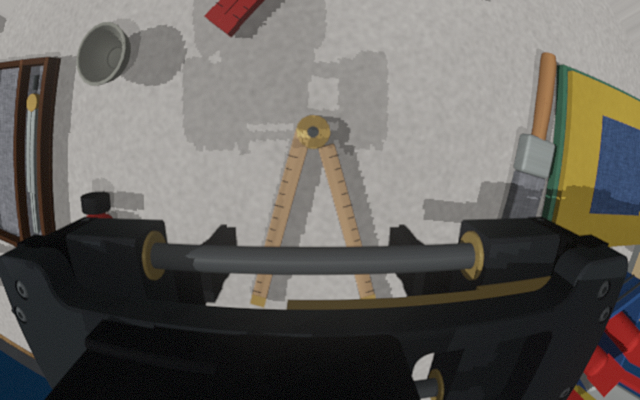

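The wrist view shows the pin at (313,131), the left leg running to about (258,302) and the right leg to about (368,297), with the V between the fingers.

```bash
python3 - <<'E'
from h import *
o=robot.get_obs();R=Ro.from_quat(o['tool_rot']).as_matrix()
P=lambda u,v:pix('wrist',(u,v),.014,o)
for q in((313,131),(299,155),(259,300),(328,155),(367,295)):
    w=P(*q);print(w,R.T@(w-o['position']))
E
```

```text
[0.51229602 0.20314263 0.014     ] [0.05913008 0.00044051 0.08845247]
[0.53431508 0.19438274 0.014     ] [ 0.03863876 -0.01146243  0.0884419 ]
[0.68211105 0.17388407 0.014     ] [-0.10453542 -0.05347427  0.08836928]
[0.53064214 0.21883065 0.014     ] [0.03867625 0.01325982 0.08844264]
[0.66022829 0.27980541 0.014     ] [-0.09846825  0.05451357  0.08837543]
```

Call:
{"fn": "jog_arm", "kwargs": {
  "motion": [0,0,0.6,0,0,0,-1,0,0,0.6,0,0,0,-1,0,0,0.6,0,0,0,-1,0,0,0.4,0,0,0,-1,0,0,0,0,0,0,-1],
  "grip_force": 12
}}

```text
time: 3.45
position: [0.5701, 0.2112, 0.0134]
tool_rot: [-0.074, 0.997, -0.0, -0.001]
ft_force: [0.7, 0.9, -0.6]
grip_width: 0.0868
grip_force: 0.0
```

Call:
{"fn": "jog_arm", "kwargs": {
  "motion": [0,0,0,0,0,0,1,0,0,0,0,0,0,1,0,0,0,0,0,0,1,0,0,0,0,0,0,1,0,0,0,0,0,0,1,0,0,0,0,0,0,1,0,0,0,0,0,0,1,0,0,0,0,0,0,1]
}}

```text
time: 4.45
position: [0.571, 0.2114, 0.0146]
tool_rot: [-0.074, 0.997, 0.0, -0.0]
ft_force: [-0.0, -0.3, 0.4]
grip_width: 0.015
grip_force: 0.0
```

```bash
python3 - <<'E'
from h import *
o=robot.get_obs();print(o['time'],o['position'],o['ft_force'],o['grip_width'],o['grip_force'])
cv2.imwrite('pics/w2.png',robot.camera('wrist'))
E
```

```text
4.45 [0.57103688 0.2114201  0.01460977] [-0.02937836 -0.25107552  0.39012658] 0.014967879418630385 0.0
```

View pics/w2.png

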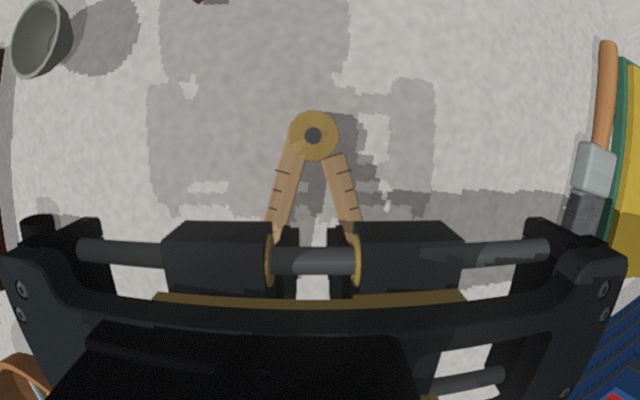

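The fingers are at 15 mm with no grip force, yet the V is still open. The legs reach the fingers near (272,230) and (352,225). I'll check from the fixed cameras.

```bash
python3 - <<'E'
from h import *
o=robot.get_obs();R=Ro.from_quat(o['tool_rot']).as_matrix()
for q in((313,135),(274,225),(351,222)):
    w=pix('wrist',q,.014,o);print(w,R.T@(w-o['position']))
print(o['grip_width'],o['q'])
ims=[]
for n in('side','scene'):
    c=robot.calibration(n);k=c['R']@np.array([.59,.21,.03])+c['t'];u,v=(k[:2]/k[2]*c['fx']+[c['cx'],c['cy']]).astype(int);print(n,u,v)
    i=robot.camera(n);v=min(max(v,75),325);u=min(max(u,66),574)
    ims.append(cv2.resize(i[v-75:v+75,u-66:u+66],None,fx=3,fy=4*.75,interpolation=cv2.INTER_CUBIC))
cv2.imwrite('pics/s2.png',np.hstack(ims))
print(robot.get_obs()['grip_width'])
E
```

```text
[0.51260786 0.2028943  0.014     ] [0.05906722 0.00023073 0.00061185]
[0.56876022 0.18769159 0.014     ] [ 0.0057887  -0.02312755  0.00060864]
[0.55997945 0.23311537 0.014     ] [0.00773926 0.02309601 0.0006086 ]
0.010918328481111338 [ 1.71272766e-01  7.70989378e-01  1.60545591e+00 -3.01745870e-06
  7.65209329e-01 -1.54830052e+00]
side 335 134
scene 374 266
0.004287505872081991
```

View pics/s2.png

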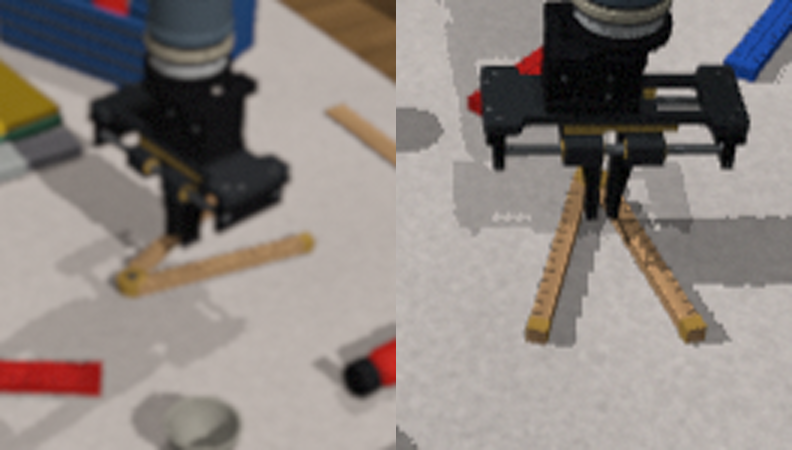

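```bash
python3 - <<'E'
from h import *
c=robot.calibration('scene')
for z in(0,.01,.02,.03,.04):
    k=c['R']@np.array([.571,.2114,z])+c['t'];print('scene',z,k[:2]/k[2]*c['fx']+[c['cx'],c['cy']])
c=robot.calibration('side')
for z in(0,.01,.02,.03,.04):
    k=c['R']@np.array([.571,.2114,z])+c['t'];print('side',z,k[:2]/k[2]*c['fx']+[c['cx'],c['cy']])
o=robot.get_obs();print(o['time'],robot.tip_reach, [a for a in dir(robot) if a[0]!='_'])
E
```

```text
scene 0 [374.95575414 270.65866361]
scene 0.01 [375.25187683 267.46709222]
scene 0.02 [375.55102718 264.2428892 ]
scene 0.03 [375.85325185 260.98555153]
scene 0.04 [376.15859848 257.69456579]
side 0 [329.2940543  145.20415867]
side 0.01 [329.37596191 142.34526655]
side 0.02 [329.45886319 139.45169122]
side 0.03 [329.54277634 136.52279768]
side 0.04 [329.62772001 133.55793533]
4.6 0.011 ['Unreachable', 'calibration', 'camera', 'get_obs', 'hand_in', 'tip_reach']
```

The fingertips stand about 20 mm or more above the table, so they passed over the legs without touching. I'll reopen and go down in small steps, watching the force.

Call:
{"fn": "jog_arm", "kwargs": {
  "motion": [0,0,0,0,0,0,-1,0,0,0,0,0,0,-1,0,0,0,0,0,0,-1,0,0,0,0,0,0,-1,0,0,0,0,0,0,-1,0,0,0,0,0,0,-1,0,0,0,0,0,0,-1,0,0,0,0,0,0,-1,0,0,0,0,0,0,-1,0,0,0,0,0,0,-1]
}}

```text
time: 5.85
position: [0.571, 0.2114, 0.0146]
tool_rot: [-0.074, 0.997, -0.0, -0.0]
ft_force: [-0.2, -0.3, -0.7]
grip_width: 0.0861
grip_force: 0.0
```

Call:
{"fn": "jog_arm", "kwargs": {
  "motion": [0,0,0.08,0,0,0,-1,0,0,0.08,0,0,0,-1,0,0,0,0,0,0,-1]
}}

```text
time: 6.22
position: [0.5707, 0.2114, 0.0078]
tool_rot: [-0.074, 0.997, -0.0, -0.001]
ft_force: [-0.5, 0.0, -0.0]
grip_width: 0.0867
grip_force: 0.0
```

Call:
{"fn": "jog_arm", "kwargs": {
  "motion": [0,0,0.08,0,0,0,-1,0,0,0,0,0,0,-1]
}}

```text
time: 6.48
position: [0.5708, 0.2114, 0.0047]
tool_rot: [-0.074, 0.997, -0.0, -0.0]
ft_force: [-0.1, 0.9, -0.3]
grip_width: 0.0874
grip_force: 0.0
```

Call:
{"fn": "jog_arm", "kwargs": {
  "motion": [0,0,0.08,0,0,0,-1,0,0,0,0,0,0,-1]
}}

```text
time: 6.72
position: [0.5708, 0.2114, 0.0016]
tool_rot: [-0.074, 0.997, -0.0, -0.0]
ft_force: [-0.2, -0.6, 0.2]
grip_width: 0.0873
grip_force: 0.0
```

Call:
{"fn": "jog_arm", "kwargs": {
  "motion": [0,0,0.06,0,0,0,-1,0,0,0,0,0,0,-1]
}}

```text
time: 6.98
position: [0.5709, 0.2114, -0.0007]
tool_rot: [-0.074, 0.997, -0.0, -0.0]
ft_force: [-0.5, -0.8, 0.1]
grip_width: 0.087
grip_force: 0.0
```

```bash
python3 - <<'E'
from h import *
o=robot.get_obs();print(o['time'],o['position'],o['ft_force'],o['moment'])
ims=[]
for n,u,v in(('side',335,134),('scene',374,262)):
    i=robot.camera(n)
    ims.append(cv2.resize(i[v-50:v+50,u-66:u+66],None,fx=3,fy=3,interpolation=cv2.INTER_CUBIC))
cv2.imwrite('pics/s3.png',np.hstack(ims))
E
```

```text
6.975 [ 0.57090996  0.21141326 -0.00074811] [-0.5406081  -0.79109816  0.11305628] [ 0.06023623  0.00036987 -0.0108848 ]
```

View pics/s3.png

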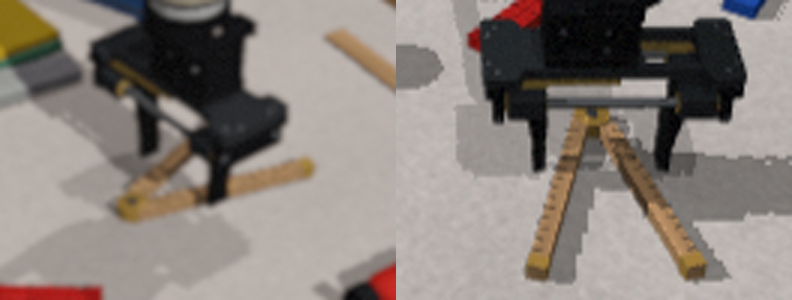

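Call:
{"fn": "jog_arm", "kwargs": {
  "motion": [0,0,0.07,0,0,0,-1,0,0,0,0,0,0,-1]
}}

```text
time: 7.32
position: [0.5709, 0.2114, -0.0036]
tool_rot: [-0.074, 0.997, -0.0, -0.0]
ft_force: [0.5, 0.7, 0.7]
grip_width: 0.087
grip_force: 0.0
```

Call:
{"fn": "jog_arm", "kwargs": {
  "motion": [0,0,0.05,0,0,0,-1,0,0,0,0,0,0,-1]
}}

```text
time: 7.58
position: [0.5709, 0.2114, -0.0055]
tool_rot: [-0.074, 0.997, -0.0, -0.0]
ft_force: [-0.4, -0.7, 0.4]
grip_width: 0.0869
grip_force: 0.0
```

Call:
{"fn": "jog_arm", "kwargs": {
  "motion": [0,0,0.05,0,0,0,-1,0,0,0,0,0,0,-1]
}}

```text
time: 7.82
position: [0.5709, 0.2114, -0.0075]
tool_rot: [-0.074, 0.997, -0.0, -0.0]
ft_force: [0.4, -0.2, 0.1]
grip_width: 0.0873
grip_force: 0.0
```

Call:
{"fn": "jog_arm", "kwargs": {
  "motion": [0,0,0.04,0,0,0,-1,0,0,0,0,0,0,-1]
}}

```text
time: 8.07
position: [0.571, 0.2114, -0.0091]
tool_rot: [-0.074, 0.997, -0.0, -0.0]
ft_force: [-0.4, -0.8, -0.6]
grip_width: 0.0871
grip_force: 0.0
```

Call:
{"fn": "jog_arm", "kwargs": {
  "motion": [0,0,0.04,0,0,0,-1,0,0,0,0,0,0,-1]
}}

```text
time: 8.32
position: [0.571, 0.2114, -0.0107]
tool_rot: [-0.074, 0.997, -0.0, -0.0]
ft_force: [0.6, 0.5, 0.9]
grip_width: 0.0867
grip_force: 0.0
```

Call:
{"fn": "jog_arm", "kwargs": {
  "motion": [0,0,0.04,0,0,0,-1,0,0,0,0,0,0,-1]
}}

```text
time: 8.57
position: [0.571, 0.2114, -0.0123]
tool_rot: [-0.074, 0.997, -0.0, -0.0]
ft_force: [0.6, 0.5, 0.1]
grip_width: 0.0872
grip_force: 0.0
```

Call:
{"fn": "jog_arm", "kwargs": {
  "motion": [0,0,0.04,0,0,0,-1,0,0,0,0,0,0,-1]
}}

```text
time: 8.82
position: [0.5711, 0.2114, -0.0138]
tool_rot: [-0.074, 0.997, -0.0, 0.0]
ft_force: [-1.3, -0.9, 0.0]
grip_width: 0.0868
grip_force: 0.0
```

```bash
python3 - <<'E'
from h import *
o=robot.get_obs();print(o['time'],o['position'],o['ft_force'],o['moment'])
ims=[]
for n,u,v in(('side',335,144),('scene',374,266)):
    i=robot.camera(n)
    ims.append(cv2.resize(i[v-40:v+40,u-40:u+40],None,fx=5,fy=5,interpolation=cv2.INTER_CUBIC))
cv2.imwrite('pics/s4.png',np.hstack(ims))
E
```

```text
8.825 [ 0.57111573  0.21142287 -0.01377348] [-1.28057847 -0.91080987  0.01961986] [ 0.08421826 -0.02849635  0.03892256]
```

View pics/s4.png

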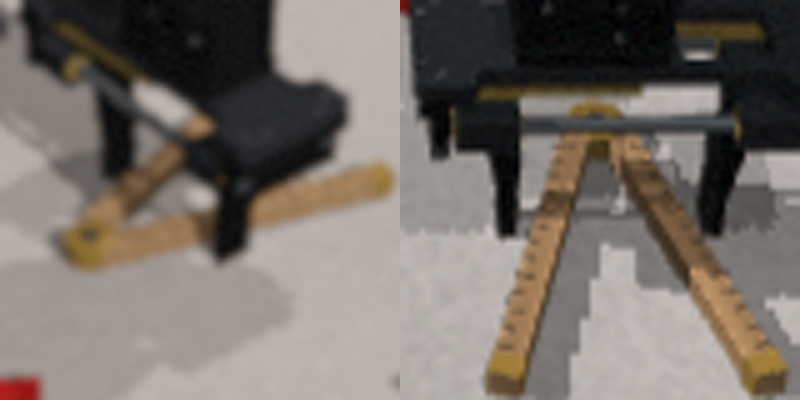

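The tips now reach down near the table (scene rows about 273) on either side of the legs. I'll close gradually.

Call:
{"fn": "jog_arm", "kwargs": {
  "motion": [0,0,0,0,0,0,-0.85,0,0,0,0,0,0,-0.7,0,0,0,0,0,0,-0.55,0,0,0,0,0,0,-0.4,0,0,0,0,0,0,-0.25,0,0,0,0,0,0,-0.1,0,0,0,0,0,0,0.05,0,0,0,0,0,0,0.2,0,0,0,0,0,0,0.4,0,0,0,0,0,0,1,0,0,0,0,0,0,1,0,0,0,0,0,0,1],
  "grip_force": 15
}}

```text
time: 10.42
position: [0.5711, 0.2114, -0.0138]
tool_rot: [-0.074, 0.997, 0.0, -0.0]
ft_force: [-0.4, 0.4, -0.4]
grip_width: 0.0293
grip_force: 15.0
```

Call:
{"fn": "jog_arm", "kwargs": {
  "motion": [0,0,0,0,0,0,0,0,0,0,0,0,0,0,-0.27,0,0,0,0,0,0,-0.27,0,0,0,0,0,0,0,0,0,0,0,0,1,0,0,0,0,0,0,1,0,0,0,0,0,0,1,0,0,0,0,0,0,1],
  "grip_force": 30
}}

```text
time: 11.42
position: [0.5923, 0.2146, -0.0138]
tool_rot: [-0.074, 0.997, -0.0, -0.0]
ft_force: [0.3, 0.2, 0.1]
grip_width: 0.0289
grip_force: 30.1
```

Call:
{"fn": "jog_arm", "kwargs": {
  "motion": [0,0,-0.5,0,0,0,1,0,0,-0.8,0,0,0,1,0,0,-0.9,0,0,0,1,0,0,-0.8,0,0,0,1,0,0,0,0,0,0,1]
}}

```text
time: 12.05
position: [0.5946, 0.2151, 0.1102]
tool_rot: [-0.074, 0.997, 0.0, 0.004]
ft_force: [0.0, 0.4, -1.6]
grip_width: 0.0288
grip_force: 30.0
```

```bash
python3 - <<'E'
from h import *
o=robot.get_obs();print(o['time'],o['position'],o['ft_force'],o['grip_width'],Ro.from_quat(o['tool_rot']).as_matrix())
w=robot.camera('wrist');s=robot.camera('scene')
cv2.imwrite('pics/w5raw.png',w)
a=cv2.resize(w[60:340,180:440],(390,420));b=cv2.resize(s[160:300,320:450],(390,420),interpolation=cv2.INTER_CUBIC)
cv2.imwrite('pics/w5.png',np.hstack([a,b]))
E
```

```text
12.05 [0.59456677 0.2151368  0.11022212] [ 0.03474802  0.36201354 -1.56457206] 0.02882472757685421 [[-9.88888606e-01 -1.48484631e-01  7.18599562e-03]
 [-1.48479526e-01  9.88914702e-01  1.24173085e-03]
 [-7.29071466e-03  1.60960265e-04 -9.99973409e-01]]
```

View pics/w5.png

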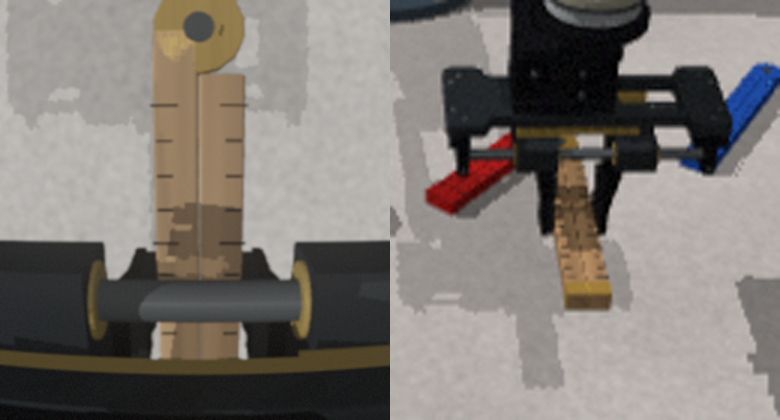

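The rule is shut, gripped squarely and lifted. The pin is at wrist pixel (312,77). Next I'll work out the carry.

```bash
python3 - <<'E'
from h import *
o=robot.get_obs();R=Ro.from_quat(o['tool_rot']).as_matrix()
w=pix('wrist',(312,77.3),.138,o);t=R.T@(w-o['position']);print('pin tool',t)
yaw=-.0235
c=t[0]-.0825   # rule centre along tool x
tr=np.array([.5724,-.2055]); tx=-np.array([np.cos(yaw),np.sin(yaw)])
tcp=tr-c*tx; print('offset',c,'tcp',tcp)
d=np.r_[tcp-o['position'][:2],0];print('units',R.T@d/.04)
E
```

```text
pin tool [ 0.0871833  -0.00033903 -0.03137712]
offset 0.004683296155978345 tcp [ 0.577082   -0.20561005]
units [ 1.92393606e+00 -1.03337769e+01  1.93303062e-04]
```

Call:
{"fn": "jog_arm", "kwargs": {
  "motion": [0.1,-0.4,0,0,0,0,1,0.17,-0.9,0,0,0,0,1,0.17,-0.95,0,0,0,0,1,0.17,-0.95,0,0,0,0,1,0.17,-0.95,0,0,0,0,1,0.17,-0.95,0,0,0,0,1,0.17,-0.95,0,0,0,0,1,0.17,-0.95,0,0,0,0,1,0.17,-0.95,0,0,0,0,1,0.17,-0.95,0,0,0,0,1,0.17,-0.95,0,0,0,0,1,0.1,-0.43,0,0,0,0,1]
}}

```text
time: 13.65
position: [0.5768, -0.2057, 0.1049]
tool_rot: [-0.073, 0.997, 0.0, -0.001]
ft_force: [-0.2, -0.2, -1.3]
grip_width: 0.0291
grip_force: 30.0
```

Call:
{"fn": "jog_arm", "kwargs": {
  "motion": [0,0,0,0,0,0.8,1,0,0,0,0,0,0.85,1,0,0,0,0,0,0.8,1,0,0,0.6,0,0,0,1,0,0,0.6,0,0,0,1,0,0,0.3,0,0,0,1,0,0,0,0,0,0,1]
}}

```text
time: 14.52
position: [0.5771, -0.2025, 0.045]
tool_rot: [0.011, 1.0, 0.001, -0.001]
ft_force: [-0.1, 0.2, -1.1]
grip_width: 0.0287
grip_force: 30.0
```

```bash
python3 - <<'E'
from h import *
o=robot.get_obs();print(o['time'],o['position'],o['ft_force'],o['grip_width'],Ro.from_quat(o['tool_rot']).as_matrix())
w=robot.camera('wrist')
cv2.imwrite('pics/w6raw.png',w);cv2.imwrite('pics/s6raw.png',robot.camera('scene'))
cv2.imwrite('pics/w6.png',cv2.resize(w[0:360,120:520],None,fx=1.6,fy=1.6,interpolation=cv2.INTER_CUBIC))
E
```

```text
14.525 [ 0.57711936 -0.20252975  0.04502501] [-0.06164282  0.22171016 -1.14561981] 0.028743734129569314 [[-0.99975238  0.02207706 -0.00279089]
 [ 0.02207246  0.99975498  0.00166872]
 [ 0.00282705  0.0016067  -0.99999471]]
```

View pics/w6.png

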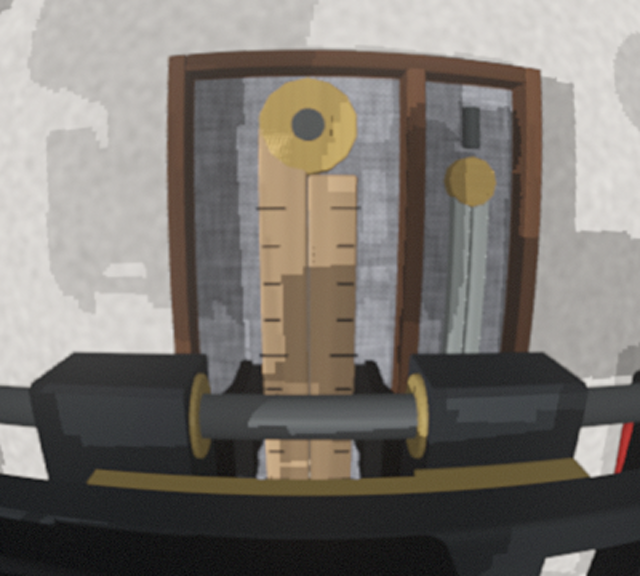

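The view shows the rule above the wide trough. The trough's inner rims are at about x=190 and x=403 in the crop, the rule is centred at x=308, and the far rim is at y≈72. I'll convert those.

```bash
python3 - <<'E'
from h import *
o=robot.get_obs();R=Ro.from_quat(o['tool_rot']).as_matrix()
for n,q in dict(TL=(170,57),TR=(540,70),inL=(190,75),inR=(403,71),L2=(190,330),R2=(398,330)).items():
    w=pix('wrist',(120+q[0]/1.6-.2,q[1]/1.6-.2),.022,o);print(n,w.round(4),(R.T@(w-o['position'])).round(4))
E
```

```text
TL [ 0.4506 -0.2573  0.022 ] [ 0.1267 -0.0568  0.0245]
TR [ 0.4542 -0.1008  0.022 ] [0.1265 0.0997 0.0245]
inL [ 0.4595 -0.2488  0.022 ] [ 0.1179 -0.0481  0.0245]
inR [ 0.4603 -0.1625  0.022 ] [0.1191 0.0382 0.0245]
L2 [ 0.5665 -0.2533  0.022 ] [ 0.0109 -0.0502  0.0246]
R2 [ 0.5683 -0.1652  0.022 ] [0.0111 0.038  0.0246]
```

Call:
{"fn": "jog_arm", "kwargs": {
  "motion": [0,-0.14,0,0,0,0,1,0,0,0.4,0,0,0,1,0,0,0.4,0,0,0,1,0,0,0.25,0,0,0,1,0,0,0.1,0,0,0,1,0,0,0,0,0,0,1,0,0,0,0,0,0,1]
}}

```text
time: 15.5
position: [0.5785, -0.2091, 0.0006]
tool_rot: [0.011, 1.0, -0.0, 0.0]
ft_force: [0.9, -0.4, -1.9]
grip_width: 0.0291
grip_force: 30.0
```

Call:
{"fn": "jog_arm", "kwargs": {
  "motion": [0,0,0.06,0,0,0,1,0,0,0,0,0,0,1,0,0,0,0,0,0,1]
}}

```text
time: 15.88
position: [0.5781, -0.2089, -0.002]
tool_rot: [0.011, 1.0, -0.0, 0.0]
ft_force: [-0.3, 1.0, -1.1]
grip_width: 0.0286
grip_force: 30.0
```

Force still shows the rule hanging free (about −1.3 N). Contact should come near z ≈ −0.008.

Call:
{"fn": "jog_arm", "kwargs": {
  "motion": [0,0,0.06,0,0,0,1,0,0,0.04,0,0,0,1,0,0,0,0,0,0,1,0,0,0,0,0,0,1]
}}

```text
time: 16.38
position: [0.5781, -0.2089, -0.0062]
tool_rot: [0.011, 1.0, 0.0, -0.0]
ft_force: [1.1, 0.4, -2.1]
grip_width: 0.0289
grip_force: 30.0
```

Call:
{"fn": "jog_arm", "kwargs": {
  "motion": [0,0,0.03,0,0,0,1,0,0,0,0,0,0,1,0,0,0,0,0,0,1]
}}

```text
time: 16.75
position: [0.5781, -0.2089, -0.0074]
tool_rot: [0.011, 1.0, 0.0, -0.0]
ft_force: [0.2, -0.4, -2.0]
grip_width: 0.029
grip_force: 30.0
```

Call:
{"fn": "jog_arm", "kwargs": {
  "motion": [0,0,0.025,0,0,0,1,0,0,0,0,0,0,1,0,0,0,0,0,0,1]
}}

```text
time: 17.12
position: [0.5782, -0.2089, -0.0078]
tool_rot: [0.011, 1.0, -0.0, 0.0]
ft_force: [-1.1, 0.6, 4.5]
grip_width: 0.0292
grip_force: 30.8
```

The rule has touched the floor. I'll open just enough to release it and then rise.

Call:
{"fn": "jog_arm", "kwargs": {
  "motion": [0,0,0,0,0,0,0.25,0,0,0,0,0,0,0.15,0,0,0,0,0,0,0.05,0,0,0,0,0,0,0.05,0,0,-0.3,0,0,0,0.05,0,0,-0.6,0,0,0,0.05,0,0,-0.9,0,0,0,0.05,0,0,-0.9,0,0,0,0.05,0,0,-0.5,0,0,0,0.05,0,0,0,0,0,0,0.05]
}}

```text
time: 18.38
position: [0.579, -0.2086, 0.1213]
tool_rot: [0.011, 1.0, -0.0, 0.002]
ft_force: [-0.4, -0.6, 0.3]
grip_width: 0.0415
grip_force: 0.0
```

```bash
python3 - <<'E'
from h import *
o=robot.get_obs();print(o['time'],o['position'],o['ft_force'],o['grip_width'])
w=robot.camera('wrist');s=robot.camera('scene')
a=cv2.resize(w[20:320,180:440],(390,450));b=cv2.resize(s[190:310,150:270],(405,405),interpolation=cv2.INTER_CUBIC)
b=cv2.copyMakeBorder(b,0,45,0,0,cv2.BORDER_CONSTANT)
cv2.imwrite('pics/w7.png',np.hstack([a,b]))
E
```

```text
18.375 [ 0.5790152  -0.2085917   0.12133844] [-0.40793355 -0.62869121  0.32578514] 0.04147009275380393
```

View pics/w7.png

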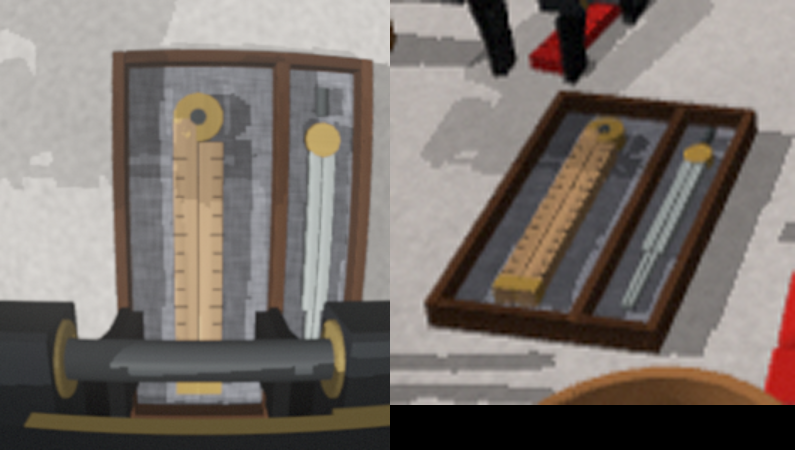

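Both views show the rule shut, flat and inside the wide trough: pin at crop (198,117), tips clear of the end wall, dividers undisturbed and the gripper clear.

```bash
python3 -c "
from rig import robot
print(robot.hand_in())"
```

```text
the job is handed in; nothing more can be done
None
```

The rule is folded shut and lying flat, right way up, in the wide trough beside the dividers; it was set down gently with the gripper clear, and handed in at about 18.5 s.

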